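# Run the ratchet winder back to its end stop and lock it

### The arm

A 6-joint arm with a two-finger parallel gripper is mounted at the origin on a cart in front of the work surface, level with it; the furniture and walls round the work are solid. World frame = base frame: x ahead of the robot, y to its left, z up, the work surface at z = 0. Lengths are in mm, angles in rad, forces in N, time in s.
With the tool pointing down it reaches from about 250 to 725 mm from the base axis. Payload 9.7 kg.
Tool frame: the origin (TCP) lies on the centre line of the jaws, within the pads' length; the fingertips stand 25 mm ahead of it and the grasp point (between the pads) lies 6 mm ahead of it; z points along the fingers, y is the line along which they close (so a half turn about z gives the same grasp; the last joint's range is limited). The gripper opens to 85 mm and grips with 20 to 120 N. Pads are 22 mm wide; open, the fingers measure 114 mm over their backs; the gripper's body (76 mm by 85 mm) begins 54 mm behind the grasp point. The pads swing forward as they close: fully open they stand 13 mm farther back than shut.
Start: joints at [-1.121, 0.087, 0.176, 1.66, 0, 1.571], TCP at [239.129, -495.292, 256.284] pointing down, gripper open.
Joint ranges: [-3.13, 3.13], [-0.85, 1.81], [-1.15, 1.24], [-2.2, 2.28], [-1.44, 1.52], [-3.14, 3.14]. Speed limits (rad/s): [2.22, 2.22, 2.57, 3.14, 3.14, 3.14].

### API

Orientations are given as [roll, pitch, yaw] about the fixed x, y, z axes, in that order (R = Rz(yaw) Ry(pitch) Rx(roll)).
In Python, from station import state, optics, order gives the robot as it stands.
- The arm moves only by the tool apply_moves, never from a script. Its argument "series" is a list of rows, each an object of numbers: "x", "y", "z": the shift along the tool's x, y, z in mm; "turn": the turn about the tool's z in degrees. A call has 1 to 20 rows; each row shifts and turns the commanded pose from where the row before left it, along the tool's axes as they then stand; what a row does not reach is not made up. A row lasts 1/10 s, in which the tool goes at most 50 mm and 8.59 degrees, less where a joint would pass 70% of its speed; a pose out of reach is approached as far as the arm can. A call is refused whole if a number of a shift passes 50 or a number of a turn 8.59, either way. A call with a gripper value outside its range is refused whole. "claw" is the opening, from -1 (shut) to 1 (fully open), set as the call begins (left out, the last holds). The fingers move at their own pace and stop on an object; "newtons" is the grip in N (left out, the last holds). Time passes only in rows, so rows that do not move let the fingers close. It gives the time, the measured TCP pose, the force, the opening and the grip force at its end, in the units of the state.
- state(): the state, without advancing time (a new reading comes with each control period).
- optics.capture(name): name is "side" or "top"; returns a dict with "color" (384x512x3 uint8, red, green, blue), "z_map" (384x512 float32, mm along the optical axis (not along the pixel's ray), 0 where there is no reading), "intrinsics" (3x3 intrinsics, pixels), "camera_from_world" (4x4, takes a point from world to camera coordinates). Camera axes: x right, y down, z forward; pixel columns grow to the right and rows downward; lengths in mm; the calibration is good to about 2 mm. A picture is of the moment at which its call begins.
- order.finish_job(): hands the job in; it is judged then, once.
The state is a dict: "time": time; "qpos": joint angles; "joint_velocities": joint speeds; "tau": joint torques, N m; "tool_pos": TCP position; "ee_rot": TCP orientation; "ft_force": force on the tool from outside, world axes, zero at the start; "wrist_torque": the same for the moment, N m; "width": finger opening in mm; "grip_force": force on a finger pad.
Only numpy, scipy, OpenCV 4.12 (cv2) and the standard library are available. Lean on these libraries where they do the work, as an engineer would, in place of code of your own. Each camera call takes 0.05 s, during which the arm holds its last target. There are 200 camera calls.

### The job

Lift the winder's holding pawl off the ratchet wheel and throw it right over on to its back rest, then crank the wheel backwards (counter-clockwise from above) until you feel it come up against the springy end stop inside, leaning on that stop only gently. Leave the wheel there, still touching the stop, and lower the pawl softly back on to the teeth without letting it fall.

Things in the scene. Friction and masses are not known exactly. Their poses are not given: they have to be found in the camera images.
- winder: bench winder fixed to the bench: grey base plate 190 x 170 x 12 mm, round housing (radius 66, 43 mm high), ratchet wheel on top. Origin: on the bench top, on the wheel's vertical axis; z up. Winder x points from the axis to the pawl's nose (away from the robot within 0.35 rad), y to the left of that
- wheel_top (a point): on the wheel's axis, 61 mm up, level with the tips of its teeth. The wheel is a flat steel disc of radius 65 mm with 20 saw teeth standing up 7 mm round its rim. It drags stiffly (0.5 N m, about 6.3 N at the knob) and stays where it is left
- reel (a joint): angle of the ratchet wheel, rad; grows as it turns backwards = counter-clockwise from above; starts at 0 to 0.6. The crank knob lies at winder angle 125 degrees + this value (from winder x towards winder y), 80 mm from the axis. With the pawl down the wheel cannot turn this way. It meets the end stop somewhere 1.0 to 2.3 rad back from its start
- crank_knob (a point): middle of the free-spinning upright black crank knob: diameter 25 mm, from 73 to 119 mm above the bench, this point at 95 mm on the knob's axis. The crank arm under it, 18 mm wide, runs in to the wheel's axis at 63 to 70 mm high. Take the knob from above and carry it round the axis at radius 80 mm
- pawl (a joint): angle of the pawl about its hinge, rad: 0 to 0.15 while it lies on the teeth (nose in a gap), 1.57 about upright, 2.4 thrown over against its back rest, where its own weight keeps it; let go before 1.6 it falls back. 0.12 kg, moves easily; lower it by hand to within about 5 mm of the teeth before letting go
- pawl_hinge (a point): middle of the pawl's hinge pin, at winder (57, 56, 70) mm; the pin runs along winder x between two steel cheeks (winder x 46 to 68, y 49 to 66 mm, up to 80 mm high). The dark steel pawl arm, 12 mm wide, lies from here towards winder -y
- pawl_bar (a point): grip point of the pawl's bar: round steel bar, diameter 10 mm, parallel to the hinge pin, winder x 63 to 111 mm, standing out beyond the rim. This point is at winder (91, 6, 74) mm with the pawl at 0; it swings about the hinge at radius 50 mm, up and over towards winder +y, to (91, 96, 101) mm at 2.4 rad. Beside and below the bar is only the base plate
- stop: mount of the end stop, hidden in the housing; origin as the winder's, it does not show where the stop is met: that differs every time and must be felt. A dog at radius 50 mm meets a spring buffer of 2 N per mm: on top of the drag about 0.8 N at the knob per mm of knob travel. The drag then holds the wheel on it. Over 20 N on the buffer (12 N extra at the knob) is forcing it
- steel_block: plain steel block 45 x 65 x 39 mm lying on the bench beside the winder, leave alone; origin under its centre
- big_nut: brass-coloured hexagon nut 46 x 52 x 24 mm lying beside the winder, leave alone; origin under its centre
- v_block: steel V-block 62 x 56 x 45 mm standing beside the winder, leave alone; origin under its centre

How it is judged:
By the outcome, as a careful person would: the job done as asked, in the order asked, and still so for the second after the job is handed in, with the robot touching nothing.
It also fails if it takes over 72 s, if anything falls off the work surface, if the arm or the gripper's body presses on something with over 40 N, if the wrist force passes 120 N, or if a joint passes its speed limit or range.

## Working session

There is one attempt and no reset: what is moved stays moved. The work goes in short steps, Python scripts to look and compute and a tool call to move; the robot and the scene stay as the last step left them, time stands still between calls to the robot, and variables do not carry over. Pictures are saved under pics/ and viewed, at most 10 in all, crops included, and the job is handed in when it is done.

Besides the shell and the picture viewer there is one more tool, called after "Emit:" as a command line: name --argument value ..., lists and objects as JSON in quotes. apply_moves: Moves the arm, as the interface text tells. Its arguments: {"type":"object","properties":{"series":{"type":"array"},"claw":{"type":"number"},"newtons":{"type":"number"}},"required":["series"]}

```bash
mkdir -p pics; ls; cat > h.py <<'E'
import numpy as np, cv2
from station import state, optics, order
def cap(n,f):
    c=optics.capture(n); cv2.imwrite('pics/'+f+'.png',c['color'][:,:,::-1]); np.savez(f+'.npz',**c); return c
def world(c):
    z=c['z_map'].astype(float);K=c['intrinsics'];v,u=np.mgrid[:z.shape[0],:z.shape[1]]
    p=np.stack([(u-K[0,2])/K[0,0]*z,(v-K[1,2])/K[1,1]*z,z,np.ones_like(z)],-1)
    w=(p@np.linalg.inv(c['camera_from_world']).T)[...,:3]; w[z==0]=np.nan; return w
def proj(c,p):
    q=c['camera_from_world']@np.append(p,1); q=c['intrinsics']@q[:3]; return q[:2]/q[2]
E
python3 - <<'E'
from h import *
a=cap('top','t1');b=cap('side','s1')
cv2.imwrite('pics/both.png',cv2.resize(np.hstack([a['color'],b['color']])[:,:,::-1],(800,300)))
w=world(a)
print(state())
for lo,hi in((50,64),(38,48),(100,123)):
    m=(w[...,2]>lo)&(w[...,2]<hi); p=w[m]; print(lo,hi,m.sum(),np.nanmin(p,0),np.nanmax(p,0),np.nanmedian(p,0))
E
```

```text
pics
{'time': 0.1, 'qpos': array([-1.12101563e+00,  8.74172448e-02,  1.75193322e-01,  1.65978248e+00,
        1.96407799e-05,  1.57083513e+00]), 'joint_velocities': array([-5.10672235e-04, -2.24403593e-03,  1.31327626e-03,  4.21379251e-06,
       -1.34977634e-03,  1.17731242e-03]), 'tau': array([-4.17349693e-04, -5.21561587e+01,  4.65653980e+01,  1.60639366e-02,
        1.98984701e-06, -1.56647133e-06]), 'tool_pos': array([ 239.05139496, -495.13948506,  255.63695901]), 'ee_rot': array([-3.14038257e+00, -1.95938053e-05,  4.49741861e-01]), 'ft_force': array([-0.07921948,  0.0896332 , -0.12714904]), 'wrist_torque': array([-0.05740023,  0.04195135, -0.03471685]), 'grip_force': 0.0, 'width': 85.39834659838552}
50 64 4125 [ 486.02402581 -625.46066245   50.0037029 ] [921.46245404 728.60946702  63.99533711] [696.78976788  73.82693678  55.42921398]
38 48 2027 [ 484.60821063 -632.48747061   38.00269624] [921.79010104 736.64266603  47.99636304] [844.13457299 -44.70415115  42.78632128]
100 123 3765 [ 144.78800411 -591.4338414   100.00966126] [921.66872457 694.28155003 122.99765111] [918.29915922 -40.54937507 111.71252475]
```

View pics/t1.png

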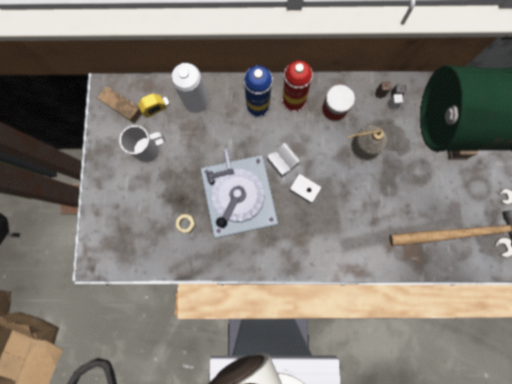

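View pics/s1.png

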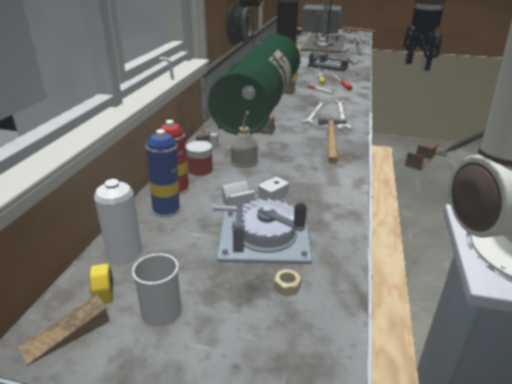

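The top view shows the winder axis at about px (238,194), the knob at (221,222), the hinge at (213,178) and the bar at (227,158). In the side view the knob is at (300,213) and the pawl cheeks at (238,238). Next I'll fit the pose.

```bash
python3 - <<'E'
from h import *
from scipy.optimize import least_squares
a=dict(np.load('t1.npz'));b=dict(np.load('s1.npz'))
w=world(a)
print('scale',w[194,238],w[222,221],w[195,258])
reg=np.zeros(w.shape[:2],bool);reg[140:240,190:290]=1
# base plate
m=reg&(w[...,2]>7)&(w[...,2]<20)
n,l,st,cc=cv2.connectedComponentsWithStats(m.astype(np.uint8)); k=1+np.argmax(st[1:,4]); pts=w[l==k][:,:2]
print('plate',cv2.minAreaRect(pts.astype(np.float32)),st[k])
# wheel+housing disc
m=reg&(w[...,2]>48)&(w[...,2]<68);pw=w[m];print('disc',len(pw),cv2.minEnclosingCircle(pw[:,:2].astype(np.float32)),np.median(pw,0))
m=reg&(w[...,2]>90)&(w[...,2]<130);pk=w[m];print('knob',len(pk),np.median(pk,0) if len(pk) else 0)
wb=world(b);m=(wb[...,2]>85)&(wb[...,2]<125)&(abs(wb[...,0]-w[222,221,0])<60)&(abs(wb[...,1]-w[222,221,1])<60);pk=wb[m];print('knob side',len(pk),np.median(pk,0) if len(pk) else 0)
for n,c,s in(('t',a,np.s_[140:245,190:295]),('s',b,np.s_[190:275,205:325])):
    cv2.imwrite('pics/%scrop.png'%n,cv2.resize(c['color'][s][:,:,::-1],None,fx=6 if n=='s' else 5.6,fy=6 if n=='s' else 5.6,interpolation=cv2.INTER_CUBIC))
E
```

```text
scale [547.71722124  87.71001106  76.72736375] [477.45766526 123.55709715 116.25862709] [548.5423246   39.41953652  53.16720227]
plate ((553.228515625, 91.17386627197266), (189.03524780273438, 169.61117553710938), 12.218369483947754) [ 201  155   77   84 2139]
disc 1916 ((540.1045532226562, 100.4655532836914), 78.22986602783203) [548.75719089  86.6692381   54.32030771]
knob 95 [477.37289871 123.6174023  115.86993539]
knob side 232 [478.25356479 133.38816541 106.63234627]
```

View pics/tcrop.png

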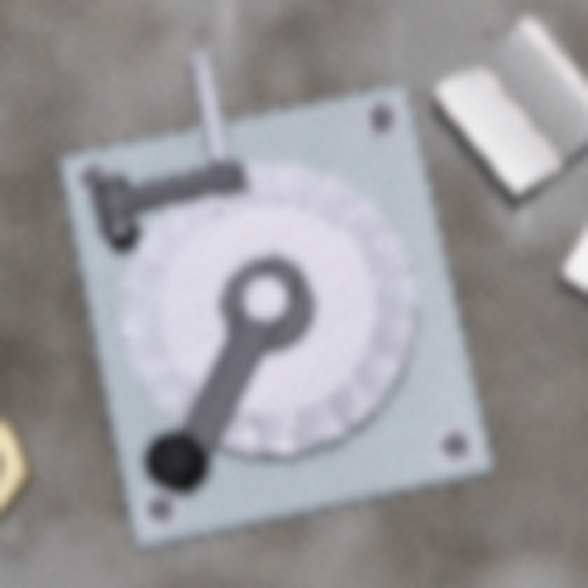

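```bash
python3 - <<'E'
from h import *
a=dict(np.load('t1.npz'));b=dict(np.load('s1.npz'))
O=np.array([549,89.,0]);t=np.radians(12.2);R=np.array([[np.cos(t),-np.sin(t),0],[np.sin(t),np.cos(t),0],[0,0,1]])
P={'hub':(0,0,77),'hinge':(57,56,80),'bar_in':(63,6,79),'bar_out':(111,6,79),'bar':(91,6,74)}
k=np.radians(141.5);P['knob']=(80*np.cos(k),80*np.sin(k),119)
ims=[]
for c,s,f in((a,(140,190,105,105),5),(b,(190,205,85,120),3):
    pass
for c,(r,q,h,w_),f in((a,(150,195,90,90),5),(b,(190,215,80,95),4)):
    im=cv2.resize(c['color'][r:r+h,q:q+w_][:,:,::-1],None,fx=f,fy=f,interpolation=cv2.INTER_CUBIC).copy()
    for n,p in P.items():
        u=proj(c,O+R@p); print(n,u.round(1),(O+R@p).round(1))
        cv2.circle(im,tuple(int(x) for x in((u-[q,r]+.5)*f)),4,(0,0,255),1)
    ims.append(cv2.copyMakeBorder(im,0,450-im.shape[0],0,0,cv2.BORDER_CONSTANT))
i=np.hstack(ims)[:,:800];cv2.imwrite('pics/chk.png',i);print(i.shape)
E
```

```text
File "<stdin>", line 7
    for c,s,f in((a,(140,190,105,105),5),(b,(190,205,85,120),3):
                                                               ^
SyntaxError: invalid syntax
```

```bash
python3 - <<'E'
from h import *
a=dict(np.load('t1.npz'));b=dict(np.load('s1.npz'))
O=np.array([549,89.,0]);t=np.radians(12.2);R=np.array([[np.cos(t),-np.sin(t),0],[np.sin(t),np.cos(t),0],[0,0,1]])
P={'hub':(0,0,77),'hinge':(57,56,80),'bar_in':(63,6,79),'bar_out':(111,6,79),'bar':(91,6,74)}
k=np.radians(141.5);P['knob']=(80*np.cos(k),80*np.sin(k),119)
ims=[]
for c,(r,q,h,w_),f in((a,(150,195,90,90),5),(b,(190,215,80,85),4)):
    im=cv2.resize(c['color'][r:r+h,q:q+w_][:,:,::-1],None,fx=f,fy=f,interpolation=cv2.INTER_CUBIC).copy()
    for n,p in P.items():
        u=proj(c,O+R@p); print(n,u.round(1),(O+R@p).round(1))
        cv2.circle(im,tuple(int(x) for x in((u-[q,r]+.5)*f)),4,(0,0,255),1)
    ims.append(cv2.copyMakeBorder(im,0,450-im.shape[0],0,0,cv2.BORDER_CONSTANT))
i=np.hstack(ims);cv2.imwrite('pics/chk.png',i);print(i.shape)
E
```

```text
hub [237.5 193.5] [549.  89.  77.]
hinge [210.1 175.5] [592.9 155.8  80. ]
bar_in [229.8 168.9] [609.3 108.2  79. ]
bar_out [225.8 150.3] [656.2 118.3  79. ]
bar [227.6 158.5] [636.7 114.1  74. ]
knob [220.5 222. ] [477.3 124.4 119. ]
hub [268.2 207.9] [549.  89.  77.]
hinge [239.2 221.7] [592.9 155.8  80. ]
bar_in [237.6 208. ] [609.3 108.2  79. ]
bar_out [214.2 207.5] [656.2 118.3  79. ]
bar [224.  209.7] [636.7 114.1  74. ]
knob [301.8 204.5] [477.3 124.4 119. ]
(450, 790, 3)
```

View pics/chk.png

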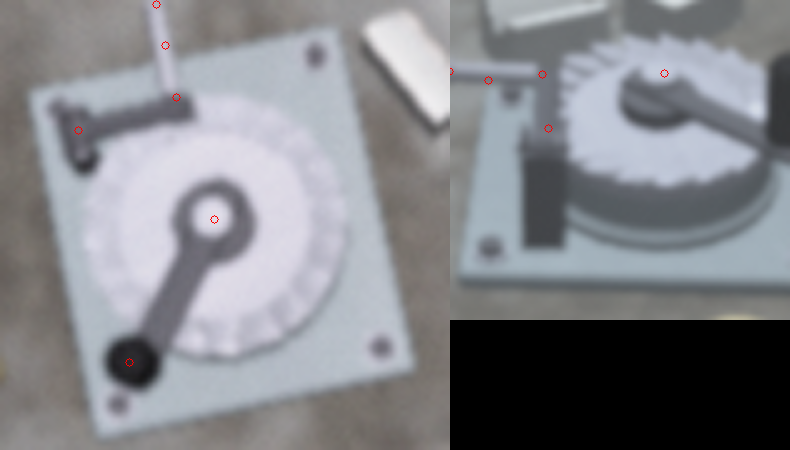

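The model points land on the picture (bar at px 165,45 and knob at 130,362 of the left half), so the pose is confirmed. Moving above the bar now.

Emit:
apply_moves --series '[{"turn": 6.8},{"turn": 6.77},{"x": 32.35,"y": -31.95},{"x": 32.35,"y": -31.95},{"x": 32.35,"y": -31.95},{"x": 32.35,"y": -31.95},{"x": 32.35,"y": -31.95},{"x": 32.35,"y": -31.95},{"x": 32.35,"y": -31.95},{"x": 32.35,"y": -31.95},{"x": 32.35,"y": -31.95},{"x": 32.35,"y": -31.95},{"x": 32.35,"y": -31.95},{"x": 32.35,"y": -31.95},{"x": 32.35,"y": -31.95},{"x": 32.35,"y": -31.95},{"x": 32.35,"y": -31.95},{"x": 32.35,"y": -31.95}]' --claw -0.3 --newtons 20

```text
validation failed for argument at $.se...
```

Emit:
apply_moves --series '[{"x": 0,"y": 0,"z": 0,"turn": 6.8},{"x": 0,"y": 0,"z": 0,"turn": 6.77}]' --claw -0.3 --newtons 20

```text
time: 0.3
tool_pos: [239.1, -495.2, 255.8]
ee_rot: [-3.141, 0.0, 0.208]
ft_force: [-0.6, 0.2, -0.3]
width: 58.6
grip_force: 0.0
```

Emit:
apply_moves --series '[{"x": 32.35,"y": -31.95,"z": 0,"turn": 0},{"x": 32.35,"y": -31.95,"z": 0,"turn": 0},{"x": 32.35,"y": -31.95,"z": 0,"turn": 0},{"x": 32.35,"y": -31.95,"z": 0,"turn": 0},{"x": 32.35,"y": -31.95,"z": 0,"turn": 0},{"x": 32.35,"y": -31.95,"z": 0,"turn": 0},{"x": 32.35,"y": -31.95,"z": 0,"turn": 0},{"x": 32.35,"y": -31.95,"z": 0,"turn": 0},{"x": 32.35,"y": -31.95,"z": 0,"turn": 0},{"x": 32.35,"y": -31.95,"z": 0,"turn": 0},{"x": 32.35,"y": -31.95,"z": 0,"turn": 0},{"x": 32.35,"y": -31.95,"z": 0,"turn": 0},{"x": 32.35,"y": -31.95,"z": 0,"turn": 0},{"x": 32.35,"y": -31.95,"z": 0,"turn": 0},{"x": 32.35,"y": -31.95,"z": 0,"turn": 0},{"x": 32.35,"y": -31.95,"z": 0,"turn": 0},{"x": 0,"y": 0,"z": 0,"turn": 0},{"x": 0,"y": 0,"z": 0,"turn": 0}]'

```text
time: 2.1
tool_pos: [637.0, 114.6, 254.8]
ee_rot: [3.142, 0.002, 0.215]
ft_force: [-0.3, -0.6, -0.4]
width: 29.9
grip_force: 0.0
```

Emit:
apply_moves --series '[{"x": 0,"y": 0,"z": 30,"turn": 0},{"x": 0,"y": 0,"z": 30,"turn": 0},{"x": 0,"y": 0,"z": 30,"turn": 0},{"x": 0,"y": 0,"z": 25,"turn": 0},{"x": 0,"y": 0,"z": 15,"turn": 0},{"x": 0,"y": 0,"z": 0,"turn": 0}]'

```text
time: 2.7
tool_pos: [635.8, 112.6, 124.7]
ee_rot: [3.142, 0.003, 0.212]
ft_force: [-0.1, 0.6, 1.4]
width: 30.3
grip_force: 0.0
```

```bash
python3 - <<'E'
from h import *
b=cap('side','s2');a=cap('top','t2')
i=[cv2.resize(c['color'][s][:,:,::-1],(400,400),interpolation=cv2.INTER_CUBIC) for c,s in((a,np.s_[120:210,190:280]),(b,np.s_[150:240,185:275]))]
cv2.imwrite('pics/c2.png',np.hstack(i))
E
```

```text
(no output)
```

View pics/c2.png

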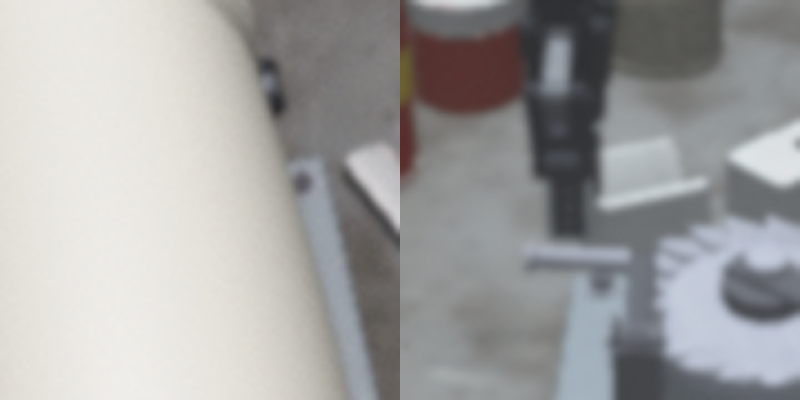

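The side view puts the fingers at px (565,200), right above the bar (525–630, 255). Going down and closing.

Emit:
apply_moves --series '[{"x": 1,"y": -1,"z": 20,"turn": 0},{"x": 0,"y": 0,"z": 15,"turn": 0},{"x": 0,"y": 0,"z": 9,"turn": 0},{"x": 0,"y": 0,"z": 0,"turn": 0}]'

```text
time: 3.2
tool_pos: [637.2, 114.8, 81.2]
ee_rot: [-3.142, 0.002, 0.213]
ft_force: [0.0, -0.2, 0.1]
width: 29.9
grip_force: 0.0
```

Emit:
apply_moves --series '[{"x": 0,"y": 0,"z": 0,"turn": 0},{"x": 0,"y": 0,"z": 0,"turn": 0},{"x": 0,"y": 0,"z": 0,"turn": 0},{"x": 0,"y": 0,"z": 0,"turn": 0},{"x": 0,"y": 0,"z": 0,"turn": 0},{"x": 0,"y": 0,"z": 0,"turn": 0},{"x": 0,"y": 0,"z": 0,"turn": 0},{"x": 0,"y": 0,"z": 0,"turn": 0}]' --claw -1 --newtons 20

```text
time: 4.0
tool_pos: [638.0, 115.2, 82.9]
ee_rot: [-3.141, -0.001, 0.213]
ft_force: [-1.4, 3.3, 5.1]
width: 8.7
grip_force: 20.0
```

Emit:
apply_moves --series '[{"x": 0,"y": -1.5,"z": -7.4,"turn": 0},{"x": 0,"y": -2.6,"z": -7,"turn": 0},{"x": 0,"y": -3.6,"z": -6.6,"turn": 0},{"x": 0,"y": -4.6,"z": -6,"turn": 0},{"x": 0,"y": 0,"z": 0,"turn": 0}]'

```text
time: 4.5
tool_pos: [635.3, 127.2, 110.4]
ee_rot: [3.141, -0.001, 0.213]
ft_force: [2.6, -3.3, -0.5]
width: 9.3
grip_force: 19.9
```

Emit:
apply_moves --series '[{"x": 0,"y": -5.4,"z": -5.2,"turn": 0},{"x": 0,"y": -6.1,"z": -4.3,"turn": 0},{"x": 0,"y": -6.7,"z": -3.4,"turn": 0},{"x": 0,"y": -7.1,"z": -2.3,"turn": 0},{"x": 0,"y": -7.4,"z": -1.2,"turn": 0},{"x": 0,"y": -7.5,"z": -0.1,"turn": 0},{"x": 0,"y": -7.5,"z": 1,"turn": 0},{"x": 0,"y": -7.2,"z": 2.1,"turn": 0},{"x": 0,"y": -6.8,"z": 3.2,"turn": 0},{"x": 0,"y": -6.3,"z": 4.1,"turn": 0},{"x": 0,"y": -5.6,"z": 5,"turn": 0},{"x": 0,"y": 0,"z": 0,"turn": 0}]'

```text
time: 5.7
tool_pos: [626.4, 175.0, 116.3]
ee_rot: [-3.118, -0.009, 0.264]
ft_force: [-0.4, 7.7, 25.5]
width: 9.4
grip_force: 30.8
```

```bash
python3 - <<'E'
from h import *
s=state();print({k:np.round(s[k],3) for k in('time','qpos','tool_pos','ee_rot','ft_force','wrist_torque','width')})
b=cap('side','s3')
cv2.imwrite('pics/c3.png',cv2.resize(b['color'][130:270,165:345][:,:,::-1],(771,600),interpolation=cv2.INTER_CUBIC))
E
```

```text
{'time': np.float64(5.7), 'qpos': array([0.263, 0.31 , 0.164, 1.416, 0.024, 3.141]), 'tool_pos': array([626.357, 175.049, 116.311]), 'ee_rot': array([-3.118, -0.009,  0.264]), 'ft_force': array([-0.401,  7.652, 25.524]), 'wrist_torque': array([ 1.521,  0.054, -0.336]), 'width': np.float64(9.374)}
```

View pics/c3.png

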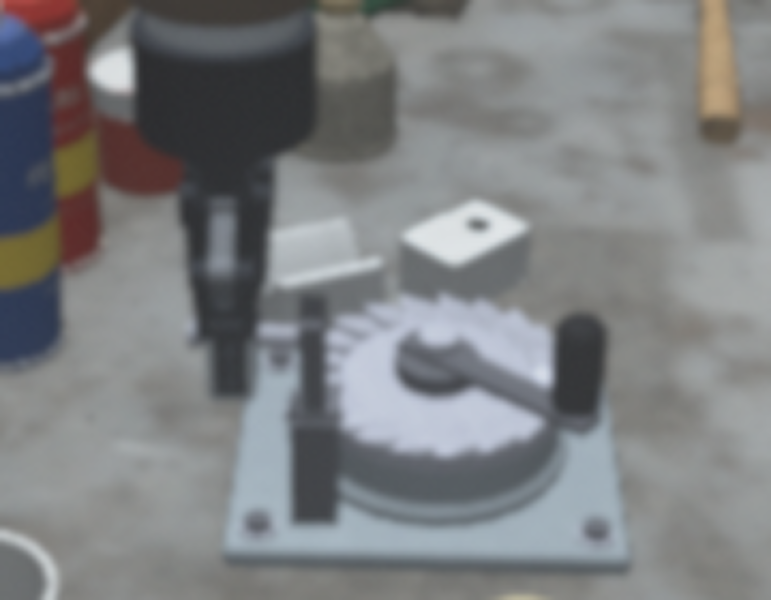

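The last joint has reached its limit (q6 = 3.14). I'll ease the load and give it yaw slack, caging the bar loosely between the fingers.

Emit:
apply_moves --series '[{"x": 0,"y": 0,"z": -4,"turn": -3},{"x": 0,"y": 0,"z": -4,"turn": -2},{"x": 0,"y": 0,"z": 0,"turn": 0},{"x": 0,"y": 0,"z": 0,"turn": 0}]' --claw -0.62

```text
time: 6.15
tool_pos: [624.3, 172.4, 118.6]
ee_rot: [-3.121, -0.001, 0.349]
ft_force: [-1.2, 0.3, 0.3]
width: 16.4
grip_force: 0.1
```

```bash
python3 - <<'E'
from h import *
s=state();print({k:np.round(s[k],3) for k in('time','qpos','tool_pos','ee_rot','ft_force','wrist_torque','width')})
E
```

```text
{'time': np.float64(6.15), 'qpos': array([0.261, 0.313, 0.172, 1.431, 0.021, 3.054]), 'tool_pos': array([624.291, 172.352, 118.607]), 'ee_rot': array([-3.121e+00, -1.000e-03,  3.490e-01]), 'ft_force': array([-1.193,  0.275,  0.265]), 'wrist_torque': array([-0.001,  0.029, -0.025]), 'width': np.float64(16.439)}
```

Emit:
apply_moves --series '[{"x": 0.5,"y": -3.2,"z": -0.5,"turn": 0},{"x": 0.4,"y": -3.2,"z": -0.4,"turn": 0},{"x": 0.5,"y": -3.5,"z": 0.7,"turn": 0},{"x": 0.5,"y": -3.5,"z": 0.8,"turn": 0},{"x": 0.5,"y": -3.5,"z": 2,"turn": 0},{"x": 0.5,"y": -3.5,"z": 2,"turn": 0},{"x": 0.4,"y": -3,"z": 2.5,"turn": 0},{"x": 0.4,"y": -3,"z": 2.5,"turn": 0},{"x": 0.3,"y": -2,"z": 2,"turn": 0},{"x": 0,"y": 0,"z": 0,"turn": 0}]'

```text
time: 7.15
tool_pos: [618.5, 200.5, 107.5]
ee_rot: [-3.122, -0.001, 0.349]
ft_force: [-0.8, 1.1, 0.0]
width: 16.3
grip_force: 0.0
```

```bash
python3 - <<'E'
from h import *
s=state();print({k:np.round(s[k],3) for k in('time','qpos','tool_pos','ee_rot','ft_force','wrist_torque','width')})
d=s['tool_pos'][:2]-[549,89];c,n=np.cos(.213),np.sin(.213);print('w',c*d[0]+n*d[1],-n*d[0]+c*d[1])
b=cap('side','s4');w=world(b)
# bar points: winder frame
q=w-np.array([549,89,0]);X=c*q[...,0]+n*q[...,1];Y=-n*q[...,0]+c*q[...,1]
m=(X>63)&(X<113)&(Y>40)&(Y<125)&(w[...,2]>80)&(w[...,2]<125)
print(m.sum());print(np.c_[X[m],Y[m],w[...,2][m]].round()[::8])
E
```

```text
{'time': np.float64(7.15), 'qpos': array([0.306, 0.32 , 0.16 , 1.411, 0.02 , 3.098]), 'tool_pos': array([618.481, 200.53 , 107.522]), 'ee_rot': array([-3.122e+00, -1.000e-03,  3.490e-01]), 'ft_force': array([-0.83 ,  1.149,  0.01 ]), 'wrist_torque': array([-0.047,  0.001,  0.002]), 'width': np.float64(16.317)}
w 91.48765442679584 94.32145337334562
254
[[ 64.  88. 119.]
 [112.  96. 108.]
 [104.  97. 107.]
 [ 64.  99. 109.]
 [ 97. 108. 112.]
 [ 82. 114. 117.]
 [ 69.  98. 106.]
 [104. 100. 104.]
 [ 88. 113. 114.]
 [ 75.  99. 105.]
 [109. 103. 104.]
 [ 93. 117. 114.]
 [ 79. 110. 109.]
 [ 66. 101. 104.]
 [ 95. 117. 112.]
 [ 81. 109. 106.]
 [ 68.  99. 100.]
 [ 93. 117. 110.]
 [ 80. 109. 104.]
 [ 91. 116. 107.]
 [100. 108.  99.]
 [ 85. 114. 104.]
 [ 92. 115. 102.]
 [100. 110.  96.]
 [ 85. 115. 100.]
 [ 92. 112.  96.]
 [100. 111.  92.]
 [ 85. 115.  96.]
 [ 92. 116.  94.]
 [100. 110.  87.]
 [ 85. 114.  90.]
 [ 91. 112.  86.]]
```

The bar lies at (96, 101) in winder y/z, which is on its back rest. I'll raise the tool, then turn the wrist by half.

Emit:
apply_moves --series '[{"x": 0,"y": 0,"z": -8,"turn": 0},{"x": 0,"y": 0,"z": -15,"turn": 0},{"x": 0,"y": 0,"z": -25,"turn": 0},{"x": 0,"y": 0,"z": -32,"turn": 0},{"x": 0,"y": 0,"z": 0,"turn": 0}]'

```text
time: 7.7
tool_pos: [620.7, 199.0, 194.7]
ee_rot: [-3.122, -0.01, 0.349]
ft_force: [0.1, -0.5, 1.0]
width: 16.2
grip_force: 0.0
```

Emit:
apply_moves --series '[{"x": 0,"y": 0,"z": 0,"turn": -8.59},{"x": 0,"y": 0,"z": 0,"turn": -8.59},{"x": 0,"y": 0,"z": 0,"turn": -8.59},{"x": 0,"y": 0,"z": 0,"turn": -8.59},{"x": 0,"y": 0,"z": 0,"turn": -8.59},{"x": 0,"y": 0,"z": 0,"turn": -8.59},{"x": 0,"y": 0,"z": 0,"turn": -8.59},{"x": 0,"y": 0,"z": 0,"turn": -8.59},{"x": 0,"y": 0,"z": 0,"turn": -8.59},{"x": 0,"y": 0,"z": 0,"turn": -8.59},{"x": 0,"y": 0,"z": 0,"turn": -8.59},{"x": 0,"y": 0,"z": 0,"turn": -8.59},{"x": 0,"y": 0,"z": 0,"turn": -8.59},{"x": 0,"y": 0,"z": 0,"turn": -8.59},{"x": 0,"y": 0,"z": 0,"turn": -8.59},{"x": 0,"y": 0,"z": 0,"turn": -8.59},{"x": 0,"y": 0,"z": 0,"turn": -8.59},{"x": 0,"y": 0,"z": 0,"turn": -8.59},{"x": 0,"y": 0,"z": 0,"turn": -8.59},{"x": 0,"y": 0,"z": 0,"turn": -8.59}]' --claw 0.3

```text
time: 9.7
tool_pos: [619.3, 198.6, 189.1]
ee_rot: [3.121, 0.0, -2.93]
ft_force: [-0.5, -0.4, 0.2]
width: 55.2
grip_force: 0.0
```

Emit:
apply_moves --series '[{"x": 38.6,"y": -10.7,"z": 0,"turn": 0},{"x": 38.6,"y": -10.7,"z": 0,"turn": 0},{"x": 38.6,"y": -10.7,"z": 0,"turn": 0},{"x": 38.6,"y": -10.7,"z": 0,"turn": 0},{"x": 0,"y": 0,"z": 25,"turn": 0},{"x": 0,"y": 0,"z": 20,"turn": 0},{"x": 0,"y": 0,"z": 0,"turn": 0}]'

```text
time: 10.4
tool_pos: [475.5, 125.7, 141.2]
ee_rot: [3.122, -0.003, -2.936]
ft_force: [-0.1, 1.3, 0.1]
width: 55.7
grip_force: 0.0
```

```bash
python3 - <<'E'
from h import *
b=cap('side','s5');s=state();print({k:np.round(s[k],3) for k in('qpos','tool_pos','ee_rot','ft_force')})
im=cv2.resize(b['color'][150:270,205:345][:,:,::-1],(700,600),interpolation=cv2.INTER_CUBIC).copy()
cv2.imwrite('pics/c5.png',im)
E
```

```text
{'qpos': array([ 0.248, -0.062, -0.194,  1.44 ,  0.02 ,  0.042]), 'tool_pos': array([476.103, 125.967, 142.548]), 'ee_rot': array([ 3.122e+00, -2.000e-03, -2.936e+00]), 'ft_force': array([-0.019,  0.112,  0.504])}
```

View pics/c5.png

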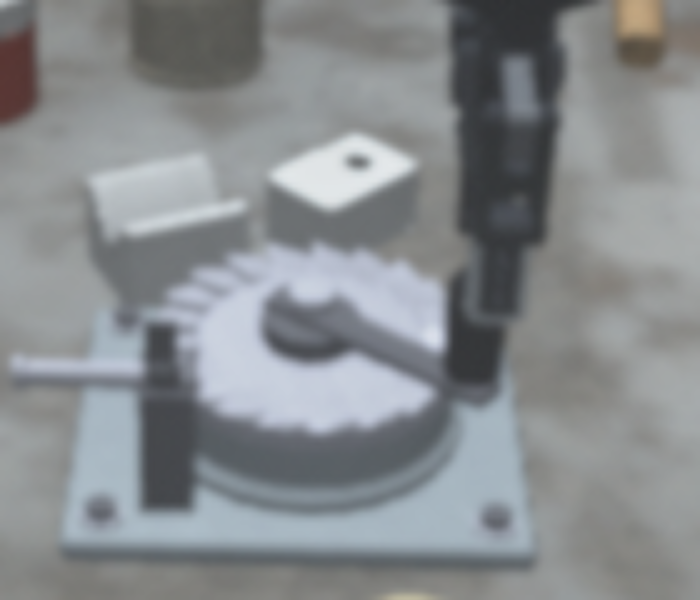

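```bash
python3 - <<'E'
from h import *
b=dict(np.load('s5.npz'))
f=lambda p:((proj(b,np.array(p))-[205,150]+.5)*5).round()
for z in(119,120,130):print('finger near face',z,f((476.1-.2114*36,126+.977*36,z)))
for x in(473,477,481):print('knob front',x,f((x,124+12.5,119)),f((x,136.5,80)))
w=world(b)
m=(w[...,2]>80)&(w[...,2]<112)&(abs(w[...,0]-477)<30)&(abs(w[...,1]-135)<14)
for z in(82,88,94,100):
    k=m&(abs(w[...,2]-z)<3);print(z,k.sum(),w[k].min(0),w[k].max(0))
k=(w[...,2]>122)&(w[...,2]<140)&(abs(w[...,0]-477)<40)&(abs(w[...,1]-155)<22);print('finger',k.sum(),w[k].min(0),w[k].max(0))
E
```

```text
finger near face 119 [496. 330.]
finger near face 120 [496. 328.]
finger near face 130 [498. 305.]
knob front 473 [493. 293.] [486. 378.]
knob front 477 [483. 292.] [476. 376.]
knob front 481 [472. 290.] [465. 375.]
82 26 [467.58863178 127.77547666  80.21288243] [489.27805455 136.51219615  84.97240249]
88 26 [468.27000482 126.93424232  85.00135769] [489.49649673 137.30917448  90.62329945]
94 36 [466.98425457 124.7798706   91.19329273] [489.99448839 137.6883389   96.73443656]
100 29 [467.09082894 126.72028631  97.17730861] [490.78129052 136.5361216  102.82391805]
finger 85 [457.97288137 155.86897794 122.16965557] [480.61311742 169.09245396 139.81505261]
```

The bar is thrown back (px 10–140, 370), and the fingers at (500,270) sit over the knob at (475,330) to within 2 mm. I'll correct that, go down and grip.

Emit:
apply_moves --series '[{"x": -1.2,"y": -2.3,"z": 15,"turn": 0},{"x": 0,"y": 0,"z": 13,"turn": 0},{"x": 0,"y": 0,"z": 10,"turn": 0},{"x": 0,"y": 0,"z": 0,"turn": 0}]'

```text
time: 10.85
tool_pos: [477.2, 124.7, 102.3]
ee_rot: [3.122, -0.004, -2.935]
ft_force: [0.4, 0.9, 0.6]
width: 55.7
grip_force: 0.0
```

Emit:
apply_moves --series '[{"x": 0,"y": 0,"z": 0,"turn": 0},{"x": 0,"y": 0,"z": 0,"turn": 0},{"x": 0,"y": 0,"z": 0,"turn": 0},{"x": 0,"y": 0,"z": 0,"turn": 0},{"x": 0,"y": 0,"z": 0,"turn": 0},{"x": 0,"y": 0,"z": 0,"turn": 0},{"x": 0,"y": 0,"z": 0,"turn": 0},{"x": 0,"y": 0,"z": 0,"turn": 0}]' --claw -1 --newtons 40

```text
time: 11.65
tool_pos: [478.5, 124.8, 104.9]
ee_rot: [3.122, 0.0, -2.936]
ft_force: [2.5, -2.7, 6.0]
width: 23.1
grip_force: 40.1
```

```bash
python3 - <<'E'
import numpy as np
def t(a0,d,n):
    a=np.radians(a0+d*np.arange(n+1));print([{"x":round(-u,1),"y":round(v,1),"z":0,"turn":0} for u,v in zip(np.diff(80*np.cos(a)),np.diff(80*np.sin(a)))])
t(141.3,2.7,19)
E
```

```text
[{'x': np.float64(2.3), 'y': np.float64(-3.0), 'z': 0, 'turn': 0}, {'x': np.float64(2.1), 'y': np.float64(-3.1), 'z': 0, 'turn': 0}, {'x': np.float64(2.0), 'y': np.float64(-3.2), 'z': 0, 'turn': 0}, {'x': np.float64(1.8), 'y': np.float64(-3.3), 'z': 0, 'turn': 0}, {'x': np.float64(1.7), 'y': np.float64(-3.4), 'z': 0, 'turn': 0}, {'x': np.float64(1.5), 'y': np.float64(-3.4), 'z': 0, 'turn': 0}, {'x': np.float64(1.4), 'y': np.float64(-3.5), 'z': 0, 'turn': 0}, {'x': np.float64(1.2), 'y': np.float64(-3.6), 'z': 0, 'turn': 0}, {'x': np.float64(1.0), 'y': np.float64(-3.6), 'z': 0, 'turn': 0}, {'x': np.float64(0.9), 'y': np.float64(-3.7), 'z': 0, 'turn': 0}, {'x': np.float64(0.7), 'y': np.float64(-3.7), 'z': 0, 'turn': 0}, {'x': np.float64(0.5), 'y': np.float64(-3.7), 'z': 0, 'turn': 0}, {'x': np.float64(0.3), 'y': np.float64(-3.8), 'z': 0, 'turn': 0}, {'x': np.float64(0.1), 'y': np.float64(-3.8), 'z': 0, 'turn': 0}, {'x': np.float64(-0.0), 'y': np.float64(-3.8), 'z': 0, 'turn': 0}, {'x': np.float64(-0.2), 'y': np.float64(-3.8), 'z': 0, 'turn': 0}, {'x': np.float64(-0.4), 'y': np.float64(-3.7), 'z': 0, 'turn': 0}, {'x': np.float64(-0.6), 'y': np.float64(-3.7), 'z': 0, 'turn': 0}, {'x': np.float64(-0.7), 'y': np.float64(-3.7), 'z': 0, 'turn': 0}]
```

Emit:
apply_moves --series '[{"x": 2.3,"y": -3.0,"z": 0,"turn": 0},{"x": 2.1,"y": -3.1,"z": 0,"turn": 0},{"x": 2.0,"y": -3.2,"z": 0,"turn": 0},{"x": 1.8,"y": -3.3,"z": 0,"turn": 0},{"x": 1.7,"y": -3.4,"z": 0,"turn": 0},{"x": 1.5,"y": -3.4,"z": 0,"turn": 0},{"x": 0,"y": 0,"z": 0,"turn": 0}]'

```text
time: 12.35
tool_pos: [471.6, 104.3, 104.9]
ee_rot: [3.12, 0.002, -2.935]
ft_force: [3.0, 2.4, 6.1]
width: 23.4
grip_force: 40.4
```

```bash
cat >> h.py <<'E'
def rep(O=(549,89)):
    s=state();c,n=np.cos(.213),np.sin(.213);d=s['tool_pos'][:2]-np.array(O);x,y=c*d[0]+n*d[1],-n*d[0]+c*d[1]
    al=np.arctan2(y,x);f=s['ft_force'];fx,fy=c*f[0]+n*f[1],-n*f[0]+c*f[1]
    print('t',s['time'],'w',round(x,1),round(y,1),'z',s['tool_pos'][2].round(1),'r',np.hypot(x,y).round(1),'al',round(np.degrees(al)%360,1),
     'Fr',round(fx*np.cos(al)+fy*np.sin(al),1),'Ft',round(-fx*np.sin(al)+fy*np.cos(al),1),'Fz',f[2].round(1),'yaw',s['ee_rot'].round(3),'q',s['qpos'].round(2),s['width'].round(1))
E
python3 -c "from h import *;rep()"
```

```text
Traceback (most recent call last):
  File "h.py", line 15, in rep
    'Fr',round(fx*np.cos(al)+fy*np.sin(al),1),'Ft',round(-fx*np.sin(al)+fy*np.cos(al),1),'Fz',f[2].round(1),'yaw',s['ee_rot'].round(3),'q',s['qpos'].round(2),s['width'].round(1))
                                                                                                                                                              ^^^^^^^^^^^^^^^^
AttributeError: 'float' object has no attribute 'round'
```

Emit:
apply_moves --series '[{"x": 1.4,"y": -3.5,"z": 0,"turn": 0},{"x": 1.2,"y": -3.6,"z": 0,"turn": 0},{"x": 1.0,"y": -3.6,"z": 0,"turn": 0},{"x": 0.9,"y": -3.7,"z": 0,"turn": 0},{"x": 0.7,"y": -3.7,"z": 0,"turn": 0},{"x": 0.5,"y": -3.7,"z": 0,"turn": 0},{"x": 0.3,"y": -3.8,"z": 0,"turn": 0},{"x": 0.1,"y": -3.8,"z": 0,"turn": 0},{"x": 0,"y": -3.8,"z": 0,"turn": 0},{"x": -0.2,"y": -3.8,"z": 0,"turn": 0},{"x": -0.4,"y": -3.7,"z": 0,"turn": 0},{"x": -0.6,"y": -3.7,"z": 0,"turn": 0},{"x": -0.7,"y": -3.7,"z": 0,"turn": 0}]'

```text
time: 13.65
tool_pos: [477.1, 56.8, 104.8]
ee_rot: [3.119, 0.002, -2.934]
ft_force: [-2.8, 5.3, 15.2]
width: 23.1
grip_force: 41.2
```

```bash
sed -i "s/,s\['width'\].round(1))/,s['width'])/" h.py
python3 - <<'E'
from h import *
rep()
def t(a0,d,n):
    a=np.radians(a0+d*np.arange(n+1));print([(float(round(-u,1)),float(round(v,1))) for u,v in zip(np.diff(80*np.cos(a)),np.diff(80*np.sin(a)))])
t(192.6,2,50)
E
```

```text
t 13.65 w -77.1 -16.2 z 104.8 r 78.8 al 191.9 Fr 0.4 Ft -6.0 Fz 15.2 yaw [ 3.119e+00  2.000e-03 -2.934e+00] q [ 0.11 -0.08 -0.29  1.37  0.02 -0.1 ] 23.09931139782521
[(-0.7, -2.7), (-0.8, -2.7), (-0.8, -2.7), (-0.9, -2.6), (-1.0, -2.6), (-1.1, -2.6), (-1.2, -2.5), (-1.3, -2.5), (-1.4, -2.4), (-1.5, -2.4), (-1.5, -2.3), (-1.6, -2.3), (-1.7, -2.2), (-1.8, -2.2), (-1.9, -2.1), (-1.9, -2.0), (-2.0, -2.0), (-2.1, -1.9), (-2.1, -1.8), (-2.2, -1.7), (-2.2, -1.7), (-2.3, -1.6), (-2.4, -1.5), (-2.4, -1.4), (-2.5, -1.3), (-2.5, -1.2), (-2.5, -1.2), (-2.6, -1.1), (-2.6, -1.0), (-2.6, -0.9), (-2.7, -0.8), (-2.7, -0.7), (-2.7, -0.6), (-2.7, -0.5), (-2.8, -0.4), (-2.8, -0.3), (-2.8, -0.2), (-2.8, -0.1), (-2.8, -0.0), (-2.8, 0.1), (-2.8, 0.2), (-2.8, 0.3), (-2.8, 0.4), (-2.8, 0.5), (-2.7, 0.6), (-2.7, 0.7), (-2.7, 0.8), (-2.7, 0.8), (-2.6, 0.9), (-2.6, 1.0)]
```

Tangential force is −6 N, which is pure drag. From here I'll go in short steps and feel for the stop.

Emit:
apply_moves --series '[{"x": -0.7,"y": -2.7,"z": -1,"turn": 0},{"x": -0.8,"y": -2.7,"z": -0.6,"turn": 0},{"x": -0.8,"y": -2.7,"z": -0.1,"turn": 0},{"x": -0.9,"y": -2.6,"z": -0.1,"turn": 0},{"x": -1.0,"y": -2.6,"z": -0.1,"turn": 0},{"x": 0,"y": 0,"z": 0,"turn": 0}]'

```text
time: 14.25
tool_pos: [483.7, 44.6, 104.9]
ee_rot: [3.119, 0.0, -2.935]
ft_force: [1.7, 5.6, 3.6]
width: 22.8
grip_force: 40.2
```

```bash
python3 -c "from h import *;rep()"
```

```text
t 14.25 w -73.2 -29.6 z 104.9 r 79.0 al 202.0 Fr -4.5 Ft -3.7 Fz 3.6 yaw [ 3.119  0.    -2.935] q [ 0.08 -0.07 -0.27  1.37  0.02 -0.13] 22.79058927296611
```

Emit:
apply_moves --series '[{"x": -1.1,"y": -2.6,"z": -0.1,"turn": 0},{"x": -1.2,"y": -2.5,"z": -0.1,"turn": 0},{"x": -1.3,"y": -2.5,"z": -0.1,"turn": 0}]'

```text
time: 14.55
tool_pos: [488.4, 38.2, 104.9]
ee_rot: [3.118, -0.0, -2.934]
ft_force: [0.3, 7.8, 3.2]
width: 22.8
grip_force: 40.1
```

```bash
python3 -c "from h import *;rep()"
```

```text
t 14.55 w -69.9 -36.8 z 104.9 r 79.0 al 207.8 Fr -5.3 Ft -5.8 Fz 3.2 yaw [ 3.118 -0.    -2.934] q [ 0.07 -0.06 -0.26  1.37  0.02 -0.14] 22.759053092661425
```

Emit:
apply_moves --series '[{"x": -1.4,"y": -2.4,"z": -0.1,"turn": 0},{"x": -1.5,"y": -2.4,"z": -0.1,"turn": 0},{"x": -1.5,"y": -2.3,"z": -0.1,"turn": 0}]'

```text
time: 14.85
tool_pos: [494.0, 32.2, 104.9]
ee_rot: [3.118, -0.001, -2.934]
ft_force: [-0.8, 8.0, 3.0]
width: 23.1
grip_force: 40.1
```

```bash
python3 -c "from h import *;rep()"
```

```text
t 14.85 w -65.8 -43.9 z 104.9 r 79.1 al 213.7 Fr -5.2 Ft -6.2 Fz 3.0 yaw [ 3.118e+00 -1.000e-03 -2.934e+00] q [ 0.05 -0.04 -0.25  1.37  0.02 -0.15] 23.112370085918393
```

Emit:
apply_moves --series '[{"x": -1.8,"y": -2.2,"z": -0.1,"turn": 0},{"x": -1.9,"y": -2.1,"z": -0.1,"turn": 0},{"x": -2.0,"y": -2.0,"z": -0.1,"turn": 0}]'

```text
time: 15.15
tool_pos: [500.2, 26.8, 104.9]
ee_rot: [3.119, -0.003, -2.934]
ft_force: [-4.5, 4.1, 4.0]
width: 23.2
grip_force: 40.3
```

```bash
python3 -c "from h import *;rep()"
```

```text
t 15.15 w -60.8 -50.5 z 104.9 r 79.1 al 219.7 Fr -0.4 Ft -6.0 Fz 4.0 yaw [ 3.119e+00 -3.000e-03 -2.934e+00] q [ 0.04 -0.03 -0.23  1.37  0.02 -0.17] 23.158556584106595
```

Emit:
apply_moves --series '[{"x": -2.0,"y": -1.9,"z": -0.1,"turn": 0},{"x": -2.1,"y": -1.8,"z": -0.1,"turn": 0},{"x": -2.2,"y": -1.7,"z": -0.1,"turn": 0}]'

```text
time: 15.45
tool_pos: [506.9, 22.1, 104.9]
ee_rot: [3.12, -0.004, -2.935]
ft_force: [-6.9, -0.1, 5.7]
width: 23.1
grip_force: 40.4
```

```bash
python3 -c "from h import *;rep()"
```

```text
t 15.45 w -55.3 -56.5 z 104.9 r 79.0 al 225.6 Fr 3.8 Ft -5.8 Fz 5.7 yaw [ 3.12  -0.004 -2.935] q [ 0.03 -0.01 -0.22  1.37  0.02 -0.17] 23.146763044669086
```

Emit:
apply_moves --series '[{"x": -2.2,"y": -1.7,"z": -0.2,"turn": 0},{"x": -2.2,"y": -1.7,"z": -0.2,"turn": 0},{"x": -2.3,"y": -1.6,"z": -0.1,"turn": 0}]'

```text
time: 15.75
tool_pos: [513.9, 18.1, 104.9]
ee_rot: [3.121, -0.006, -2.935]
ft_force: [-9.8, -1.9, 5.3]
width: 23.3
grip_force: 40.3
```

```bash
python3 -c "from h import *;rep()"
```

```text
t 15.75 w -49.3 -61.9 z 104.9 r 79.1 al 231.5 Fr 6.1 Ft -8.0 Fz 5.3 yaw [ 3.121 -0.006 -2.935] q [ 0.03  0.01 -0.2   1.37  0.02 -0.18] 23.298427558463402
```

Emit:
apply_moves --series '[{"x": -1.2,"y": -0.9,"z": -0.1,"turn": 0},{"x": 0,"y": 0,"z": 0,"turn": 0}]'

```text
time: 15.95
tool_pos: [515.2, 17.5, 104.9]
ee_rot: [3.121, -0.006, -2.935]
ft_force: [-9.6, -2.8, 4.2]
width: 23.2
grip_force: 40.2
```

```bash
python3 -c "from h import *;rep()"
```

```text
t 15.95 w -48.1 -62.8 z 104.9 r 79.1 al 232.5 Fr 6.6 Ft -7.5 Fz 4.2 yaw [ 3.121 -0.006 -2.935] q [ 0.02  0.01 -0.2   1.37  0.02 -0.18] 23.22896853800495
```

Emit:
apply_moves --series '[{"x": -1.1,"y": -0.9,"z": 0,"turn": 0}]'

```text
time: 16.05
tool_pos: [516.2, 17.0, 104.9]
ee_rot: [3.12, -0.006, -2.935]
ft_force: [-10.4, -0.9, 5.0]
width: 23.1
grip_force: 40.3
```

```bash
python3 -c "from h import *;rep()"
```

```text
t 16.05 w -47.3 -63.4 z 104.9 r 79.1 al 233.3 Fr 5.2 Ft -9.1 Fz 5.0 yaw [ 3.12  -0.006 -2.935] q [ 0.02  0.01 -0.19  1.37  0.02 -0.18] 23.12959134151925
```

Emit:
apply_moves --series '[{"x": -1.1,"y": -0.8,"z": 0,"turn": 0}]'

```text
time: 16.15
tool_pos: [517.3, 16.5, 104.9]
ee_rot: [3.12, -0.006, -2.935]
ft_force: [-12.2, -0.7, 5.5]
width: 23.1
grip_force: 40.3
```

```bash
python3 -c "from h import *;rep()"
```

```text
t 16.15 w -46.3 -64.2 z 104.9 r 79.1 al 234.2 Fr 5.5 Ft -10.9 Fz 5.5 yaw [ 3.12  -0.006 -2.935] q [ 0.02  0.02 -0.19  1.37  0.02 -0.18] 23.127465886952248
```

That is contact: drag plus about 4.9 N, and rising. I'll ease the arm's strain off before letting go.

Emit:
apply_moves --series '[{"x": 0.5,"y": 0,"z": -0.4,"turn": 0},{"x": 0.4,"y": 0,"z": -0.2,"turn": 0},{"x": 0,"y": 0,"z": 0,"turn": 0}]'

```text
time: 16.45
tool_pos: [517.3, 16.4, 105.0]
ee_rot: [3.12, -0.005, -2.935]
ft_force: [-6.0, 1.7, -3.1]
width: 23.4
grip_force: 39.6
```

```bash
python3 -c "from h import *;rep()"
```

```text
t 16.45 w -46.3 -64.2 z 105.0 r 79.2 al 234.2 Fr 0.8 Ft -6.1 Fz -3.1 yaw [ 3.12  -0.005 -2.935] q [ 0.02  0.01 -0.19  1.37  0.02 -0.18] 23.37523359567714
```

Emit:
apply_moves --series '[{"x": 0.3,"y": 0.2,"z": 0.2,"turn": 0},{"x": 0,"y": 0,"z": 0,"turn": 0}]'

```text
time: 16.65
tool_pos: [517.3, 16.4, 105.0]
ee_rot: [3.121, -0.004, -2.935]
ft_force: [-5.6, -0.2, -2.5]
width: 23.0
grip_force: 39.5
```

Emit:
apply_moves --series '[{"x": 0,"y": 0,"z": 0,"turn": 0},{"x": 0,"y": 0,"z": 0,"turn": 0},{"x": 0,"y": 0,"z": 0,"turn": 0},{"x": 0,"y": 0,"z": 0,"turn": 0}]' --claw 0.1 --newtons 20

```text
time: 17.05
tool_pos: [518.8, 16.4, 106.2]
ee_rot: [3.121, -0.0, -2.935]
ft_force: [0.4, -0.8, 0.1]
width: 47.1
grip_force: 0.0
```

```bash
python3 -c "from h import *;rep()"
```

```text
t 17.05 w -44.9 -64.6 z 106.2 r 78.7 al 235.2 Fr 0.6 Ft 0.7 Fz 0.1 yaw [ 3.121 -0.    -2.935] q [ 0.02  0.01 -0.19  1.37  0.02 -0.18] 47.096262235588846
```

Emit:
apply_moves --series '[{"x": 0,"y": 0,"z": -15,"turn": 0},{"x": 0,"y": 0,"z": -30,"turn": 0},{"x": 0,"y": 0,"z": -40,"turn": 0},{"x": 0,"y": 0,"z": 0,"turn": 0}]'

```text
time: 17.45
tool_pos: [520.9, 14.6, 197.6]
ee_rot: [3.123, 0.007, -2.936]
ft_force: [0.6, -0.4, 0.0]
width: 46.6
grip_force: 0.0
```

Emit:
apply_moves --series '[{"x": -27.2,"y": 32.1,"z": 0,"turn": 0},{"x": -27.2,"y": 32.1,"z": 0,"turn": 0},{"x": -27.2,"y": 32.1,"z": 0,"turn": 0},{"x": -27.2,"y": 32.1,"z": 0,"turn": 0},{"x": -27.2,"y": 32.1,"z": 0,"turn": 0},{"x": 0,"y": 0,"z": 20,"turn": 0},{"x": 0,"y": 0,"z": 10,"turn": 0},{"x": 0,"y": 0,"z": 0,"turn": 0}]' --claw -0.3

```text
time: 18.25
tool_pos: [618.2, 199.6, 162.4]
ee_rot: [3.122, -0.004, -2.936]
ft_force: [-0.7, -0.0, 0.5]
width: 30.4
grip_force: 0.0
```

```bash
python3 - <<'E'
from h import *
rep()
b=cap('side','s6');w=world(b);c,n=np.cos(.213),np.sin(.213)
q=w-np.array([549,89,0]);X=c*q[...,0]+n*q[...,1];Y=-n*q[...,0]+c*q[...,1]
m=(X>66)&(X<110)&(Y>80)&(Y<115)&(w[...,2]>90)&(w[...,2]<112);print('bar',m.sum(),np.median(np.c_[X[m],Y[m],w[...,2][m]],0))
m=(w[...,2]>80)&(w[...,2]<118)&(X>-80)&(X<-15)&(Y<-40)&(Y>-95);P=np.c_[X[m],Y[m],w[...,2][m]];print('knob',m.sum(),P.min(0),P.max(0))
cv2.imwrite('pics/c6.png',cv2.resize(b['color'][130:270,185:345][:,:,::-1],(686,600),interpolation=cv2.INTER_CUBIC))
E
```

```text
t 18.25 w 91.0 93.5 z 162.4 r 130.5 al 45.8 Fr -0.4 Ft 0.5 Fz 0.5 yaw [ 3.122 -0.004 -2.936] q [0.3  0.32 0.26 1.52 0.02 0.1 ] 30.350947073380333
bar 125 [ 88.11551642  99.30014986 104.25765065]
knob 177 [-57.69606502 -69.25341022  80.42340362] [-33.60341651 -49.01432397 117.92999342]
```

View pics/c6.png

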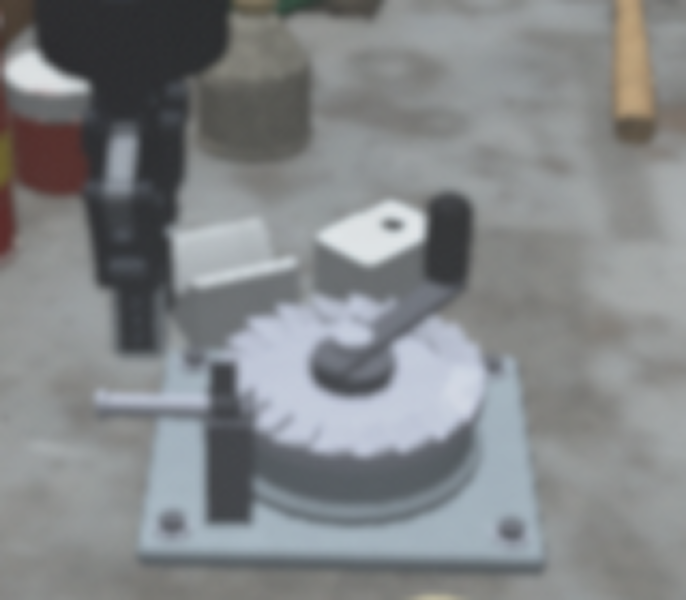

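The picture shows the knob standing at (450,235), where it was left, and the fingers at (135,320) above the thrown-back bar (100–210, 403). Now I'll take the bar.

Emit:
apply_moves --series '[{"x": 0,"y": 1.5,"z": 20,"turn": 0},{"x": 0,"y": 1.5,"z": 20,"turn": 0},{"x": 0,"y": 0,"z": 12,"turn": 0},{"x": 0,"y": 0,"z": 2,"turn": 0},{"x": 0,"y": 0,"z": 0,"turn": 0}]'

```text
time: 18.8
tool_pos: [618.3, 203.7, 110.9]
ee_rot: [3.121, -0.001, -2.936]
ft_force: [0.0, 0.5, -0.2]
width: 29.9
grip_force: 0.0
```

Emit:
apply_moves --series '[{"x": 0,"y": 0,"z": 0,"turn": 0},{"x": 0,"y": 0,"z": 0,"turn": 0},{"x": 0,"y": 0,"z": 0,"turn": 0},{"x": 0,"y": 0,"z": 0,"turn": 0},{"x": 0,"y": 0,"z": 0,"turn": 0},{"x": 0,"y": 0,"z": 0,"turn": 0},{"x": 0,"y": 0,"z": 0,"turn": 0}]' --claw -1 --newtons 20

```text
time: 19.5
tool_pos: [619.1, 202.3, 111.5]
ee_rot: [3.125, 0.001, -2.937]
ft_force: [1.4, -10.2, 2.8]
width: 8.7
grip_force: 21.1
```

```bash
python3 -c "from h import *;rep()"
```

```text
t 19.5 w 92.5 95.9 z 111.5 r 133.2 al 46.1 Fr -8.0 Ft -6.5 Fz 2.8 yaw [ 3.125e+00  1.000e-03 -2.937e+00] q [0.31 0.32 0.17 1.42 0.02 0.1 ] 8.657047329281403
```

Emit:
apply_moves --series '[{"x": 0,"y": -4,"z": -3.8,"turn": 0},{"x": 0,"y": -5.6,"z": -5.1,"turn": 0},{"x": 0,"y": -6.3,"z": -4.2,"turn": 0},{"x": 0,"y": -6.8,"z": -3.3,"turn": 0},{"x": 0,"y": -7.2,"z": -2.2,"turn": 0},{"x": 0,"y": -7.5,"z": -1.1,"turn": 0},{"x": 0,"y": 0,"z": 0,"turn": 0}]'

```text
time: 20.2
tool_pos: [626.9, 166.8, 131.2]
ee_rot: [3.121, 0.002, -2.936]
ft_force: [1.4, 2.6, 9.1]
width: 9.3
grip_force: 21.3
```

```bash
python3 -c "from h import *;rep()"
```

```text
t 20.2 w 92.6 59.6 z 131.2 r 110.1 al 32.8 Fr 2.9 Ft 0.8 Fz 9.1 yaw [ 3.121e+00  2.000e-03 -2.936e+00] q [0.25 0.31 0.19 1.45 0.02 0.05] 9.33234698652449
```

Emit:
apply_moves --series '[{"x": 0,"y": -7.5,"z": -0.6,"turn": 0},{"x": 0,"y": -7.4,"z": 0.9,"turn": 0},{"x": 0,"y": -7.1,"z": 2.2,"turn": 0},{"x": 0,"y": -6.7,"z": 3.3,"turn": 0},{"x": 0,"y": -6.1,"z": 4.2,"turn": 0},{"x": 0,"y": -5.4,"z": 5.1,"turn": 0},{"x": 0,"y": -4.6,"z": 5.9,"turn": 0},{"x": 0,"y": 0,"z": 0,"turn": 0}]'

```text
time: 21.0
tool_pos: [635.5, 122.5, 106.0]
ee_rot: [3.122, -0.001, -2.936]
ft_force: [6.0, 2.0, 1.1]
width: 8.5
grip_force: 22.0
```

```bash
python3 -c "from h import *;rep()"
```

```text
t 21.0 w 91.7 14.4 z 106.0 r 92.8 al 8.9 Fr 6.3 Ft -0.3 Fz 1.1 yaw [ 3.122e+00 -1.000e-03 -2.936e+00] q [ 0.18  0.31  0.15  1.41  0.02 -0.02] 8.54062242558199
```

Emit:
apply_moves --series '[{"x": 0,"y": -1.9,"z": 3.0,"turn": 0},{"x": 0,"y": -1.7,"z": 3.2,"turn": 0},{"x": 0,"y": -1.5,"z": 3.4,"turn": 0},{"x": 0,"y": -1.3,"z": 3.6,"turn": 0},{"x": 0,"y": -0.6,"z": 2.4,"turn": 0},{"x": 0,"y": 0,"z": 0,"turn": 0}]'

```text
time: 21.6
tool_pos: [636.9, 116.2, 90.8]
ee_rot: [3.122, -0.001, -2.936]
ft_force: [6.0, 1.3, 1.4]
width: 9.2
grip_force: 22.7
```

```bash
python3 -c "from h import *;rep()"
```

```text
t 21.6 w 91.7 8.0 z 90.8 r 92.0 al 5.0 Fr 6.1 Ft -0.5 Fz 1.4 yaw [ 3.122e+00 -1.000e-03 -2.936e+00] q [ 0.17  0.32  0.13  1.38  0.02 -0.03] 9.224211997283481
```

Emit:
apply_moves --series '[{"x": 0,"y": -0.3,"z": 1,"turn": 0},{"x": 0,"y": -0.3,"z": 1,"turn": 0},{"x": 0,"y": -0.2,"z": 1,"turn": 0},{"x": 0,"y": 0,"z": 0,"turn": 0}]'

```text
time: 22.0
tool_pos: [637.1, 115.6, 88.0]
ee_rot: [3.122, -0.001, -2.936]
ft_force: [7.2, 0.9, 1.2]
width: 9.1
grip_force: 22.8
```

Emit:
apply_moves --series '[{"x": 0,"y": -0.2,"z": 1,"turn": 0},{"x": 0,"y": -0.2,"z": 1,"turn": 0},{"x": 0,"y": -0.1,"z": 1,"turn": 0},{"x": 0,"y": 0,"z": 0,"turn": 0}]'

```text
time: 22.4
tool_pos: [637.2, 115.0, 85.0]
ee_rot: [3.123, -0.0, -2.936]
ft_force: [7.2, 0.0, 1.4]
width: 9.3
grip_force: 23.0
```

Emit:
apply_moves --series '[{"x": 0,"y": -0.1,"z": 0.7,"turn": 0},{"x": 0,"y": 0,"z": 0.7,"turn": 0},{"x": 0,"y": 0,"z": 0,"turn": 0}]'

```text
time: 22.7
tool_pos: [637.3, 115.0, 84.4]
ee_rot: [3.123, 0.0, -2.936]
ft_force: [4.8, -1.4, 6.1]
width: 9.5
grip_force: 23.3
```

Emit:
apply_moves --series '[{"x": 0,"y": 0,"z": -0.4,"turn": 0},{"x": 0,"y": 0,"z": 0,"turn": 0},{"x": 0,"y": 0,"z": 0,"turn": 0},{"x": 0,"y": 0,"z": 0,"turn": 0}]' --claw -0.4

```text
time: 23.1
tool_pos: [636.2, 115.7, 83.8]
ee_rot: [3.122, -0.003, -2.936]
ft_force: [-0.8, -0.5, -0.1]
width: 25.9
grip_force: 0.0
```

Emit:
apply_moves --series '[{"x": 0,"y": 0,"z": -10,"turn": 0},{"x": 0,"y": 0,"z": -20,"turn": 0},{"x": 0,"y": 0,"z": -40,"turn": 0},{"x": 0,"y": 0,"z": -40,"turn": 0},{"x": 0,"y": -45,"z": -10,"turn": 0},{"x": 0,"y": -48,"z": 0,"turn": 0},{"x": 0,"y": -48,"z": 0,"turn": 0},{"x": 0,"y": -48,"z": 0,"turn": 0},{"x": 0,"y": -48,"z": 0,"turn": 0},{"x": 0,"y": -48,"z": 0,"turn": 0},{"x": 0,"y": 0,"z": 0,"turn": 0}]'

```text
time: 24.2
tool_pos: [695.5, -171.2, 197.8]
ee_rot: [3.122, -0.002, -2.941]
ft_force: [-0.1, 0.5, -0.2]
width: 25.4
grip_force: 0.0
```

```bash
python3 - <<'E'
from h import *
rep()
a=cap('top','t7');b=cap('side','s7');c,n=np.cos(.213),np.sin(.213)
for nm,im in(('top',a),('side',b)):
    w=world(im);q=w-np.array([549,89,0]);X=c*q[...,0]+n*q[...,1];Y=-n*q[...,0]+c*q[...,1];Z=w[...,2]
    m=(X>72)&(X<108)&(Y>-8)&(Y<25)&(Z>60)&(Z<95);P=np.c_[X[m],Y[m],Z[m]];print(nm,'bar',m.sum(),np.median(P,0) if len(P) else '')
    m=(Z>80)&(Z<122)&(X>-80)&(X<0)&(Y<-35)&(Y>-95);P=np.c_[X[m],Y[m],Z[m]];print('knob',m.sum(),np.median(P,0),P.min(0),P.max(0))
i=[cv2.resize(c_['color'][s][:,:,::-1],(400,400),interpolation=cv2.INTER_CUBIC) for c_,s in((a,np.s_[145:245,190:290]),(b,np.s_[170:270,205:305]))]
cv2.imwrite('pics/c7.png',np.hstack(i))
E
```

```text
t 24.2 w 88.2 -285.3 z 197.8 r 298.6 al 287.2 Fr -0.5 Ft 0.1 Fz -0.2 yaw [ 3.122e+00 -2.000e-03 -2.941e+00] q [-0.25  0.51  0.59  1.66  0.02 -0.45] 25.426849952913795
top bar 58 [90.6034972   7.71960727 81.04169615]
knob 95 [-49.19957293 -61.97254991 115.6755588 ] [-59.27975332 -73.7755903   82.55318035] [-36.64836168 -50.74339101 120.34912447]
side bar 88 [88.64240816  9.67722665 81.47508583]
knob 212 [-45.18951647 -55.00699836 103.65218331] [-57.98556633 -73.62602155  80.08050203] [-33.73986384 -48.08639751 120.3040055 ]
```

View pics/c7.png

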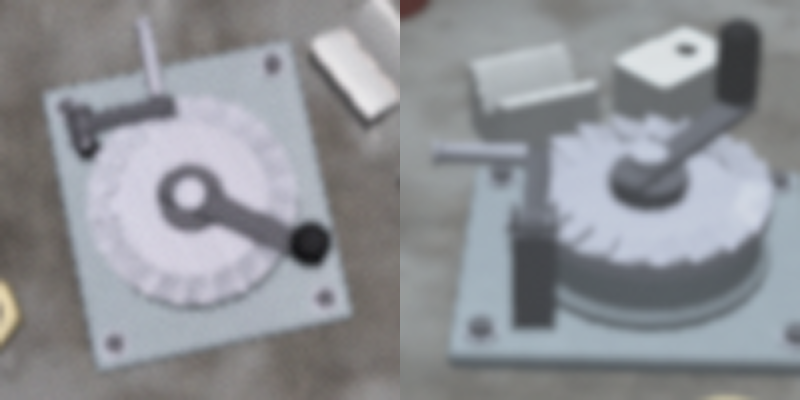

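The pawl lies on the teeth (bar centre about 76 mm up, px 150,60), and the knob at (310,243) hasn't moved since it was released on the stop. The robot is clear, so I'm handing in.

```bash
python3 -c "from h import *;print(order.finish_job())"
```

```text
the job is handed in; nothing more can be done
None
```

The job is handed in at about 24 s: I threw the pawl on to its back rest, cranked the wheel back to the end stop (about 5 N extra at the knob), left it there, and lowered the pawl softly on to the teeth. On the first throw the last joint ran to its range limit (read 3.141 against 3.14) with 25 N at the wrist, so I backed off and re-oriented the wrist; the handing-in gave no verdict.

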